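# Unbolt the tilting bin's gate and hold it open against its check stop

### The arm

A 6-joint arm with a two-finger parallel gripper is mounted at the origin on the work surface. World frame = base frame: x ahead of the robot, y to its left, z up, the work surface at z = 0. Lengths are in mm, angles in rad, forces in N, time in s.
With the tool pointing down it reaches from about 275 to 825 mm from the base axis. Payload 5.2 kg.
Tool frame: the origin (TCP) lies between the finger pads, 19 mm behind the fingertips; this is the grasp point; z points along the fingers, y is the line along which they close (so a half turn about z gives the same grasp; the last joint's range is limited). The gripper opens to 93 mm and grips with 3 to 60 N. Pads are 15 mm wide; open, the fingers measure 128 mm over their backs; the gripper's body (75 mm by 188 mm) begins 65 mm behind the grasp point.
Start: joints at [0.957, 0.259, 1.535, -0, 1.348, -0.203], TCP at [219.618, 504.255, 237.453] pointing down, gripper open.
Joint ranges: [-3.14, 3.14], [-0.91, 2.08], [0.19, 2.58], [-1.22, 4.36], [0.22, 2.71], [-3.12, 3.12]. Speed limits (rad/s): [2.57, 2.57, 3.14, 3.14, 3.14, 3.14].

### API

Orientations are given as a unit quaternion [x, y, z, w].
In Python, from cell import bot, cams, ticket gives the robot as it stands (bot), with the cameras (cams) and the job (ticket).
- The arm moves only by the shell command python3 inch.py 'ROWS' [OPENING] [FORCE]. ROWS is a JSON list of rows, 1 to 8 of them, each an object with the fields tx, ty, tz (the shift in parts of the range, where 1.0 means 500 mm), rx, ry, rz (a rotation vector in parts of the range, where 1.0 means 120 degrees); a field left out counts as zero; each row shifts and turns the commanded pose from where the row before left it, along the tool's axes as they then stand; what a row does not reach is not made up. A row lasts 1/12 s, in which the tool goes at most 41.7 mm and 0.125 rad, less where a joint would pass 70% of its speed; a pose out of reach is approached as far as the arm can. OPENING is the opening from 0.0 (shut) to 1.0 (fully open), set as the command begins (- or left out keeps the last). The fingers move at their own pace and stop on an object; FORCE is the grip in N (left out, the last holds). Time passes only in rows, so rows that do not move let the fingers close. It prints the time, the measured TCP pose, the force, the opening and the grip force at its end. No shift or turn number may pass 1 either way. Input that does not fit is refused with a message, and nothing moves.
- bot.sense(): the state, without advancing time (a new reading comes with each control period).
- cams.get_image(name): name is "scene" or "top" or "wrist"; returns the picture (480x640x3 uint8, red, green, blue); there is no depth.
- cams.camera_params(name): a dict with "camera_matrix" (3x3 intrinsics, pixels), "k1" (the pictures are not rectified: a ray, as slopes to the right and down, at radius r is drawn at 1 + k1 r^2 times it, then the intrinsics apply), "R" (3x3) and "t" (3): a world point X has camera coordinates R X + t; the wrist camera has in their place "tool_from_camera" (4x4, takes a point from camera to tool coordinates, whose origin is the TCP and whose axes are the flange's). Camera axes: x right, y down, z forward; pixel columns grow to the right and rows downward; lengths in mm; the calibration is good to about 2 mm. A picture is of the moment at which its call begins: read the wrist's pose just before it. camera_params takes no time and is no camera call.
- ticket.job_done(): hands the job in; it is judged then, once.
The state is a dict: "clock": time; "joints": joint angles; "qvel": joint speeds; "tau": joint torques, N m; "tcp_pos": TCP position; "tcp_rot": TCP orientation; "wrist_force": force on the tool from outside, world axes, zero at the start; "torque": the same for the moment, N m; "grip_width": opening from 0.0 (shut) to 1.0 (fully open); "gripper_force": force on a finger pad.
Only numpy, scipy, OpenCV 4.12 (cv2) and the standard library are available. Lean on these libraries where they do the work, as an engineer would, in place of code of your own. Each camera call takes 0.05 s, during which the arm holds its last target. There are 200 camera calls.

### The job

I want to rake the blanks out of the yellow tilting bin onto the bench, so open its gate for me: first draw the red safety bolt on the rim right back by squeezing its two lugs together, then squeeze the two black pads of the gate's grip fully together and, keeping them squeezed, swing the gate out past its half-open detent until you feel it come up against the rubber buffer of the check arm. The gate shuts itself if let go, so your program finishes while still squeezing the grip and keeping the gate pressed against the buffer. Leave the housing, the toolpost, the oil cup and the parts cup where they stand.

Things in the scene. Friction and masses are not known exactly. Their poses are not given: they have to be found in the camera images.
- bin: Yellow steel tilting bin on a floor-standing pivot frame at the bench's right edge, fixed, 400 mm long, rim 190 mm above the bench. Origin: on the gate's vertical hinge axis at bench height. Only its yaw varies (within 0.12 rad of 0). x runs along the shut gate from hinge to free edge, y out over the bench, z up; (x, y, z) in mm below are in this frame.
- gate_hinge (a point): Point (0, 0, 190) on the gate's vertical hinge axis, at the end of the bin nearest the robot. The gate swings about it: 240 mm wide, upright, from 30 to 190 mm above the bench, 6 mm thick, its top rail 18 mm thick.
- gate_angle (a joint): Gate angle, rad: 0 shut, growing as it swings out over the bench (counter-clockwise from above). A light spring draws it shut (2 to 3 N at the grip). The detent, a roller between two lobes, sits at 0.5 rad and takes up to 8 N at the grip each way; past it from 0.85. With either bolt shot it stays within 0.08 of shut. It meets the buffer between 1.15 and 1.47, differently each time.
- safety_lug (a point): Middle of the fixed red lug of the safety bolt on the bin's rim, (30, -32, 225): an upright plate 8 mm thick along x, 26 mm wide along y, its top at z = 248. It never moves.
- safety_tab (a point): Middle of the moving red lug of the safety bolt, a plate like the fixed lug; (78, -32, 225) with the bolt shot. Squeezing the two lugs together slides it 14 mm towards the fixed one: 56 mm over the outsides at first, 42 mm when right back.
- safety_grasp (a point): Where to centre the squeeze on the lugs, fixed to the bin at (47, -32, 235): the middle of the squeezed pair, as the fixed lug does not give. Take it from above with the TCP here, fingers closing along the bin's x. Bolt and staple beside the lugs reach up to z = 211: keep the fingertips above that.
- safety_bolt (a joint): Draw of the safety bolt, m: 0 shot through the gate's staple, 0.014 right back on its stop. It slides against about 5 N of friction and stays where it is left; clear of the staple from 0.010.
- grip_pad (a point): Middle of the fixed black pad of the gate's grip, on the gate's top rail 182 mm from the hinge axis, 225 mm above the bench: an upright plate 8 mm thick along the gate, 26 mm wide, its top at z = 250. It moves only with the gate.
- grip_trigger (a point): Middle of the moving black pad of the gate's grip, a plate like the fixed pad, 230 mm from the hinge axis at rest. Squeezed, it slides 14 mm along the gate towards the fixed pad and draws the gate's bolt: 56 mm over the outsides at rest, 42 mm squeezed. Its spring pushes back with 4 N at rest, 9 N fully squeezed; grip with 25 to 40 N.
- grip_grasp (a point): Where to centre the squeeze on the grip: on the gate's centre line 199 mm from the hinge axis, z = 235, the middle of the squeezed pads (the fixed pad does not give). It moves with the gate. Take it from above with the TCP here, fingers closing along the gate, and turn the gripper with the gate as it swings. Bolt and keeper beside it reach up to z = 206.
- gate_grip (a joint): Squeeze of the gate's grip, m: 0 at rest (gate bolted), 0.014 fully squeezed; the gate is free from 0.010.
- gate: The yellow gate leaf with its grip. Origin on the hinge axis at bench height; x along the gate from hinge to free edge, z up.
- check_arm: Dark steel stop bar, 125 mm long, clamped on the hinge pin 101 mm above the bench, standing out over the bench at an angle that differs each time; it does not give way. Origin on the hinge axis at bench height, x along the bar, z up. A rubber buffer on its gate-ward side, 112 mm from the hinge, meets the gate's face when the gate is 0.24 rad short of the bar's direction.
- housing: Rough cast aluminium housing on the bench, flange 110 x 90 mm, 72 mm high, 0.9 kg, origin under its middle. To be left alone.
- toolpost: Steel quick-change toolpost on the bench, about 70 x 70 mm, 105 mm high with its lever, 1.3 kg, origin under its middle. To be left alone.
- oil_cup: Brass oil cup standing on the bench, 38 mm across, 52 mm high, origin under its middle. To be left alone.
- parts_cup: Grey plastic cup standing on the bench, 80 mm across, 68 mm high, origin under its middle. To be left alone.

How it is judged:
By the outcome, as a careful person would: the job done as asked, in the order asked, and still so for the second after the job is handed in, while the arm keeps its last pose, push and grip.
It also fails if it takes over 58 s, if anything falls off the work surface, if the arm or the gripper's body presses on something with over 40 N, if the wrist force passes 120 N, or if a joint passes its speed limit or range.

## Working session

There is one attempt and no reset: what is moved stays moved. The work goes in short steps, Python scripts to look and compute and a shell command to move; the robot and the scene stay as the last step left them, time stands still between calls to the robot, and variables do not carry over. Pictures are saved under pics/ and viewed, at most 10 in all, crops included, and the job is handed in when it is done.

```bash
ls; mkdir -p pics; python3 - <<'E'
from cell import bot, cams, ticket
import cv2,numpy as np
s=bot.sense();print(s)
for n in("top","scene"):
    cv2.imwrite(f"pics/{n}0.png",cams.get_image(n)[:,:,::-1])
for n in("top","scene","wrist"):print(n,cams.camera_params(n))
E
```

```text
cell.py
inch.py
pics
{'clock': 0.0, 'joints': array([ 9.57209675e-01,  2.59318357e-01,  1.53607539e+00, -2.38944735e-05,
        1.34802256e+00, -2.02824356e-01]), 'qvel': array([-0.00034467,  0.00100858, -0.00052053,  0.00029664, -0.00012556,
        0.00067089]), 'tau': array([ 3.01665377e-04, -4.37291837e+01, -2.84009564e+01,  7.19144591e-02,
        4.09948546e-02, -1.39272211e-04]), 'tcp_pos': array([219.31115081, 503.81430352, 236.6340488 ]), 'tcp_rot': array([ 2.03937633e-01,  9.78983458e-01, -8.41528785e-04, -3.51268207e-04]), 'wrist_force': array([-0.41083439,  0.41615884, -0.11726497]), 'torque': array([ 0.02850426,  0.02360448, -0.00539475]), 'gripper_force': 0.0, 'grip_width': 1.000915828014246}
top {'camera_matrix': array([[510.52784191,   0.        , 324.87316211],
       [  0.        , 510.52784191, 235.76245902],
       [  0.        ,   0.        ,   1.        ]]), 'k1': -0.05755388181883899, 'R': array([[-0.02765082, -0.99944288, -0.01869108],
       [-0.98375836,  0.03052488, -0.17688333],
       [ 0.17735533,  0.01349654, -0.98405433]]), 't': array([ 181.14639233, 
[... 318 characters left out ...]
784985, -0.70756431],
       [-0.36163261, -0.60830689, -0.70652996]]), 't': array([ 372.49293346, -176.78545576, 1459.65175285])}
wrist {'camera_matrix': array([[349.63225132,   0.        , 320.70044242],
       [  0.        , 349.63225132, 242.02704063],
       [  0.        ,   0.        ,   1.        ]]), 'k1': -0.056802919846039975, 'tool_from_camera': array([[-3.88574206e-04, -9.69177162e-01, -2.46364522e-01,
         6.86773677e+01],
       [ 9.99999887e-01, -4.44237722e-04,  1.70360946e-04,
        -1.48621384e-01],
       [-2.74554352e-04, -2.46364428e-01,  9.69177225e-01,
        -1.47228697e+02],
       [ 0.00000000e+00,  0.00000000e+00,  0.00000000e+00,
         1.00000000e+00]])}
```

View pics/top0.png

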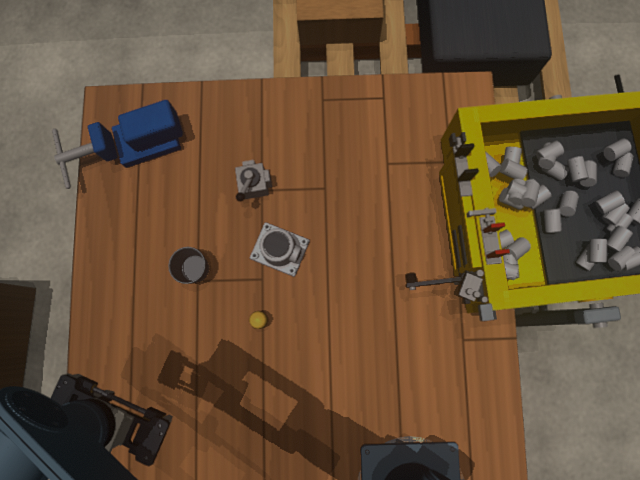

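View pics/scene0.png

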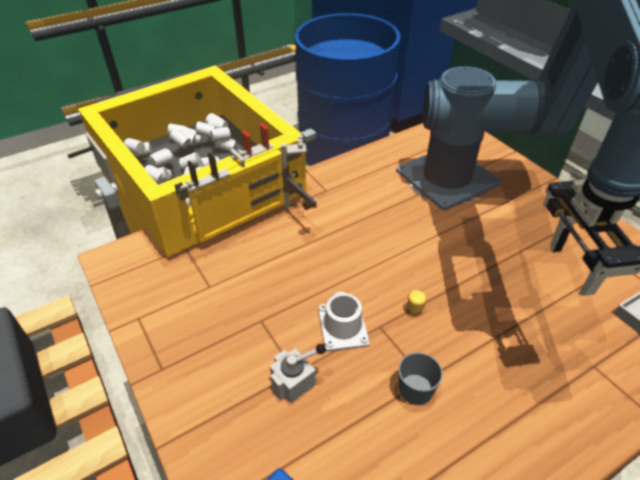

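The top view shows the red lugs at (495,227) and (497,253), the black pads at (462,143) and (467,173), and the check arm running from (470,285) to (410,282). The scene view shows the red lugs at (247,138) and (264,133), and the pads at (195,175) and (212,168). The housing, toolpost and cups stand well clear to the left.

```bash
cat > h.py <<'E'
from cell import bot, cams, ticket
import cv2,numpy as np
from scipy.spatial.transform import Rotation as Ro
def cam(n,s=None):
    p=cams.camera_params(n);K=p["camera_matrix"];k=p["k1"]
    if n=="wrist":
        T=p["tool_from_camera"];Rt=Ro.from_quat(s["tcp_rot"]).as_matrix()
        R=(Rt@T[:3,:3]).T; c=Rt@T[:3,3]+s["tcp_pos"]
    else: R=p["R"];c=-R.T@p["t"]
    return K,k,R,c
def ray(C,uv):
    K,k,R,c=C
    u=cv2.undistortPoints(np.array([[uv]],float),K,np.array([k,0,0,0,0.]))[0,0]
    d=R.T@np.array([u[0],u[1],1]);return c,d/np.linalg.norm(d)
def plane(C,uv,z):
    c,d=ray(C,uv);return c+d*(z-c[2])/d[2]
def tri(obs):
    A=np.zeros((3,3));b=np.zeros(3)
    for C,uv in obs:
        c,d=ray(C,uv);P=np.eye(3)-np.outer(d,d);A+=P;b+=P@c
    X=np.linalg.solve(A,b)
    return X,[float(np.linalg.norm((np.eye(3)-np.outer(ray(C,u)[1],ray(C,u)[1]))@(X-C[3]))) for C,u in obs]
def proj(C,X):
    K,k,R,c=C;return cv2.projectPoints(np.array([X],float),cv2.Rodrigues(R)[0],-R@c,K,np.array([k,0,0,0,0.]))[0][0,0]
def blobs(m,amin=20):
    n,l,st,ce=cv2.connectedComponentsWithStats(m.astype(np.uint8))
    return [(ce[i],st[i]) for i in range(1,n) if st[i][4]>=amin]
def red(im):
    i=im.astype(int);return (i[...,0]>90)&(i[...,1]<0.45*i[...,0])&(i[...,2]<0.45*i[...,0])
def black(im): return im.max(2)<60
E
python3 - <<'E'
from h import *
for n,roi in(("top",(440,120,520,290)),("scene",(170,110,330,220))):
    im=cv2.imread(f"pics/{n}0.png")[:,:,::-1]
    x0,y0,x1,y1=roi;s=im[y0:y1,x0:x1]
    for nm,f in(("red",red),("black",black)):
        for c,st in blobs(f(s),15):print(n,nm,(c+[x0,y0]).round(1),st+np.array([x0,y0,0,0,0]))
C=cam("top");D=cam("scene")
for a,b in(((495,227),(247,138)),((497,253),(264,133)),((462,143),(184,189)),((467,173),(213,167))):
    X,e=tri([(C,a),(D,b)]);print(X.round(1),np.round(e,1))
E
```

```text
top red [497.5 224.9] [491 223  14   5  44]
top red [501.9 251.1] [495 249  14   5  51]
top black [502.2 127.5] [482 120  38  17 402]
top black [463.1 147.5] [453 133  21  24 224]
top black [452.1 140.5] [449 134   8  13  74]
top black [449.6 152.2] [447 148   6   9  16]
top black [464.5 175.6] [453 161  25  35 218]
top black [461.9 244.2] [457 223  10  45 206]
top black [490.1 229.1] [483 226  17   7  61]
top black [458.1 265.3] [440 230  37  60 352]
top black [493.4 255. ] [487 252  18   6  50]
scene red [263.4 126.8] [260 124   8   7  32]
scene red [245.5 134.2] [242 131   8   9  37]
scene black [301.5 117.7] [300 114   4   9  19]
scene black [311.6 141.4] [307 139  10   6  18]
scene black [192.6 148.2] [178 142  35  13 109]
scene black [213.  166.1] [209 155   9  23  71]
scene black [192.8 172.9] [189 164   8  21  61]
scene black [288.6 187. ] [285 184   7   8  21]
[ 519.4 -144.7  232.5] [1.1 1.1]
[ 473.6 -146.6  228.1] [0.2 0.2]
[ 696.2 -109.1  186.2] [2.6 2.6]
[ 624.8 -104.5  219.6] [2.7 2.7]
```

Triangulated lugs are about 46 mm apart at z≈230, which fits the text. Next I move above the bin for wrist views.

Careful with the scale: shifts go in shares of 500 mm and turns go in shares of 120 degrees. That gives: -30 mm / 500 = -0.06, -24 mm / 500 = -0.048.

```bash
python3 inch.py '[{"tx":-0.06, "ty":-0.048, "tz":-0.016}, {"tx":-0.06, "ty":-0.048, "tz":-0.016}, {"tx":-0.06, "ty":-0.048, "tz":-0.016}, {"tx":-0.06, "ty":-0.048, "tz":-0.016}, {"tx":-0.06, "ty":-0.048, "tz":-0.016}, {"tx":-0.06, "ty":-0.048, "tz":-0.016}, {"tx":-0.06, "ty":-0.048, "tz":-0.016}, {"tx":-0.06, "ty":-0.048, "tz":-0.016}]' 1.0 30
python3 inch.py '[{"tx":-0.06, "ty":-0.048, "tz":-0.016}, {"tx":-0.06, "ty":-0.048, "tz":-0.016}, {"tx":-0.06, "ty":-0.048, "tz":-0.016}, {"tx":-0.06, "ty":-0.048, "tz":-0.016}, {"tx":-0.06, "ty":-0.048, "tz":-0.016}, {"tx":-0.06, "ty":-0.048, "tz":-0.016}, {"tx":-0.06, "ty":-0.048, "tz":-0.016}, {"tx":-0.06, "ty":-0.048, "tz":-0.016}]'
python3 inch.py '[{"tx":-0.056, "ty":-0.042, "tz":-0.016}, {"tx":-0.056, "ty":-0.042, "tz":-0.016}, {"rz":0.0573}, {"rz":0.0573}, {"rz":0.0573}, {"rz":0.0573}, {"rz":0.0573}, {"rz":0.0573}]'
python3 inch.py '[{"rz":0.0573}, {"rz":0.0573}, {"rz":0.0477}, {}, {}]'
python3 - <<'E'
from h import *
s=bot.sense();im=cams.get_image("wrist");np.save("w1.npy",im);import pickle;pickle.dump(s,open("w1.pkl","wb"))
cv2.imwrite("pics/w1.png",im[:,:,::-1]);print(s["tcp_pos"],s["wrist_force"])
E
```

```text
clock: 0.77
tcp_pos: [363.1, 230.6, 301.6]
tcp_rot: [0.204, 0.979, -0.0, -0.0]
wrist_force: [0.7, 0.5, 0.0]
grip_width: 1.002
gripper_force: 0.0
clock: 1.43
tcp_pos: [506.6, -41.4, 365.5]
tcp_rot: [0.204, 0.979, 0.0, -0.0]
wrist_force: [1.8, 0.5, 0.3]
grip_width: 0.998
gripper_force: 0.0
clock: 2.1
tcp_pos: [540.8, -100.4, 380.9]
tcp_rot: [0.538, 0.843, -0.0, -0.001]
wrist_force: [-0.5, 0.3, -0.5]
grip_width: 1.001
gripper_force: 0.0
clock: 2.52
tcp_pos: [540.8, -100.3, 381.1]
tcp_rot: [0.67, 0.743, -0.0, -0.0]
wrist_force: [0.0, 0.6, 0.7]
grip_width: 0.999
gripper_force: 0.0
[ 540.77862494 -100.27565865  381.06154176] [0.01950819 0.56233347 0.70363852]
```

View pics/w1.png

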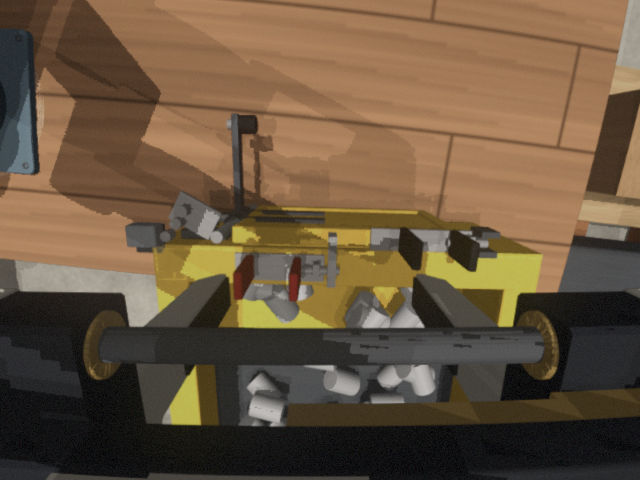

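The wrist view shows the red lugs at (244,278) and (295,278), and the black pads at (411,248) and (463,250). The check arm stands out from (238,210) to (237,118) with its buffer at (250,125). I take a second view shifted sideways.

To row units: -30 mm / 500 = -0.06, 20 mm / 500 = 0.04.

```bash
python3 inch.py '[{"tx":0.04, "ty":-0.06}, {"tx":0.04, "ty":-0.06}, {"ty":-0.06}, {}, {}]'
python3 - <<'E'
from h import *
import pickle
s=bot.sense();im=cams.get_image("wrist");np.save("w2.npy",im);pickle.dump(s,open("w2.pkl","wb"))
o=[]
for i in(1,2):
    im=np.load(f"w{i}.npy");s=pickle.load(open(f"w{i}.pkl","rb"));C=cam("wrist",s)
    print(i,s["tcp_pos"].round(1))
    for nm,f in(("red",red),("black",black)):
        m=f(im);m[320:]=0
        for c,st in blobs(m,60):
            if 100<c[0]<600 and 60<c[1]<310: print(nm,c.round(1),st)
    x0,y0=[int(v) for v in proj(C,[550,-125,235])-[150,60]]
    cr=im[y0:y0+120,x0:x0+300,::-1];print("crop",x0,y0,cr.shape)
    o.append(cv2.resize(cr,(780,312) if cr.shape[1]==300 else None,fx=2.6,fy=2.6,interpolation=cv2.INTER_CUBIC)[:290])
w=min(a.shape[1] for a in o)
cv2.imwrite("pics/c12.png",np.vstack([a[:,:w] for a in o]))
E
```

```text
clock: 2.98
tcp_pos: [446.7, -69.4, 382.2]
tcp_rot: [0.67, 0.742, 0.0, 0.001]
wrist_force: [0.3, 0.4, -0.3]
grip_width: 1.0
gripper_force: 0.0
1 [ 540.8 -100.3  381.1]
red [237.3 285.9] [234 273   7  26 146]
red [293.  286.9] [290 274   7  27 183]
black [240.9 172.4] [215 115  42 108 980]
black [273.8 211.9] [258 210  30   5 105]
black [282.  218.9] [253 216  71   7 260]
black [159.2 231.5] [153 224  12  22 111]
black [479.6 230.6] [471 227  24  10 124]
black [188.8 234.2] [181 228  22  11 120]
black [410.3 248. ] [398 228  25  42 700]
black [464.5 249.8] [448 231  45  40 873]
black [215.9 303.7] [193 278  37  42 803]
black [425.4 303.5] [412 278  37  42 803]
black [581.1 305.3] [ 515  291  125   29 3174]
crop 179 203 (120, 300, 3)
2 [446.7 -69.4 382.2]
black [324.1 159.1] [316 151  17  17 257]
black [341.9 245.6] [ 283  226  118   38 1192]
black [252.1 269.3] [246 262   9  19  62]
black [558.9 267.6] [547 263  29  13 198]
black [559.2 298.5] [ 482  265  158   55 4823]
black [425.  303.6] [411 277  38  43 834]
black [216.  303.4] [193 278  37  42 807]
crop 277 244 (120, 300, 3)
```

View pics/c12.png

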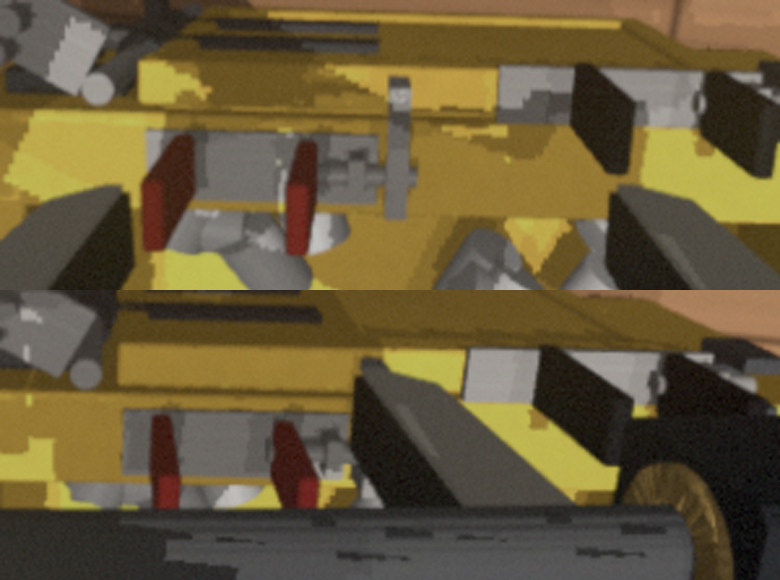

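The crops show the lit red top faces of the lugs, with the second view half-hidden by the gripper. I move in for an unobstructed second view.

To row units: -30 mm / 500 = -0.06, 8 mm / 500 = 0.016.

```bash
python3 inch.py '[{"tx":-0.06, "ty":0.016}, {"tx":-0.06, "ty":0.016}, {}, {}]'
python3 - <<'E'
from h import *
import pickle
s=bot.sense();im=cams.get_image("wrist");np.save("w3.npy",im);pickle.dump(s,open("w3.pkl","wb"))
V={}
for i in(1,3):
    im=np.load(f"w{i}.npy");s=pickle.load(open(f"w{i}.pkl","rb"));C=cam("wrist",s)
    m=red(im);m[330:]=0
    # lit top face: brighter red
    for nm,mm in(("red",m),("lit",m&(im[...,0]>110))):
        b=sorted([x for x in blobs(mm,40)],key=lambda x:x[0][0])
        for c,st in b:print(i,nm,c.round(1),st)
    if len(b)==2:V[i]=(C,[x[0] for x in b])
    k=black(im);k[330:]=0
    for c,st in blobs(k,200):
        if 100<c[0] and 60<c[1]<290:print(i,"blk",c.round(1),st)
if len(V)==2:
    for j in(0,1):
        X,e=tri([(V[i][0],V[i][1][j]) for i in V]);print(X.round(1),e)
cv2.imwrite("pics/w3.png",np.load("w3.npy")[150:330,150:600,::-1].repeat(2,0)[:, :].repeat(2,1)[:, :800])
E
```

```text
clock: 3.37
tcp_pos: [470.5, -129.1, 380.3]
tcp_rot: [0.671, 0.741, -0.0, -0.001]
wrist_force: [-0.1, 0.8, -1.0]
grip_width: 0.999
gripper_force: 0.0
1 red [237.3 285.9] [234 273   7  26 146]
1 red [293.  286.9] [290 274   7  27 183]
1 lit [292.8 283.8] [291 276   5  18  74]
1 blk [240.9 172.4] [215 115  42 108 980]
1 blk [282.  218.9] [253 216  71   7 260]
1 blk [410.3 248. ] [398 228  25  42 700]
1 blk [611.2 242.7] [572 228  68  26 861]
1 blk [464.5 249.8] [448 231  45  40 873]
3 red [321.6 268.6] [318 261   8  15  92]
3 blk [309.  104.5] [301  96  18  18 305]
3 blk [492.6 224.1] [ 474  206   38   38 1016]
3 blk [546.2 224.8] [ 523  207   45   39 1233]
3 blk [262.9 214.1] [245 208  44  12 291]
3 blk [627.4 236.4] [615 231  25  12 227]
```

View pics/w3.png

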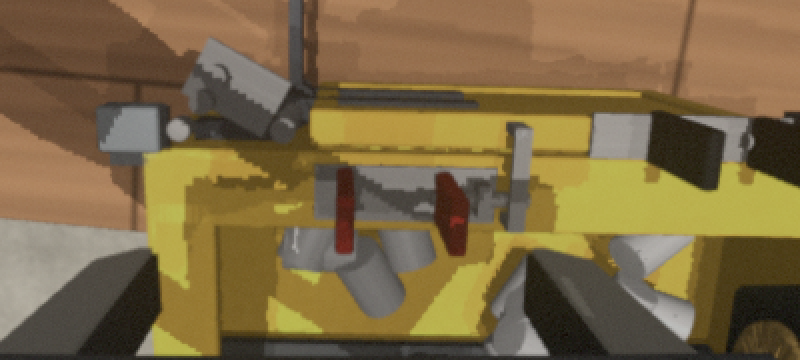

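The third view shows both lugs whole (about (322,270) and (376,262) in the full picture) and both pads ((493,224), (546,225)). The lowest edge of each silhouette is the far edge of its top face, and I triangulate that.

```bash
cat >> h.py <<'E'
def red2(im):
    i=im.astype(int);return (i[...,0]>45)&(i[...,1]<0.55*i[...,0])&(i[...,2]<0.55*i[...,0])
def bottom(m):
    """middle of silhouette's lowest edge, subpixel-ish: rectangle corners near the bottom"""
    ys,xs=np.nonzero(m);r=ys.max()
    sel=ys>=r-4;a=[xs[ys==k] for k in range(r-4,r+1)]
    a=[q for q in a if len(q)>=0.6*max(map(len,a))]
    return np.array([np.mean([(q.min()+q.max())/2 for q in a]),r+0.5])
def comps(m,amin,box):
    n,l,st,ce=cv2.connectedComponentsWithStats(m.astype(np.uint8))
    x0,y0,x1,y1=box
    return sorted([(ce[i],st[i],l==i) for i in range(1,n) if st[i][4]>=amin and x0<ce[i][0]<x1 and y0<ce[i][1]<y1],key=lambda q:q[0][0])
E
python3 - <<'E'
from h import *
import pickle
B={1:(380,225,490,275),3:(460,200,580,250)}
obs=[[],[],[],[]]
for i in(1,3):
    im=np.load(f"w{i}.npy");s=pickle.load(open(f"w{i}.pkl","rb"));C=cam("wrist",s)
    L=comps(red2(im),80,(225,220,400,320));P=comps(black(im),300,B[i])
    for j,(c,st,m) in enumerate(L+P):
        b=bottom(m);print(i,c.round(1),st,b)
        if len(L+P)==4: obs[j].append((C,b))
X=[]
for o in obs:
    x,e=tri(o);X.append(x);print(x.round(1),np.round(e,2), [plane(C,b,248).round(1) for C,b in o])
X=np.array(X);print("spacings",np.linalg.norm(X[1]-X[0]),np.linalg.norm(X[3]-X[2]),np.linalg.norm(X[2]-X[0]))
for a,b in((0,1),(2,3),(0,2),(1,3)):
    d=X[b]-X[a];print(a,b,"dir",np.arctan2(d[1],d[0]))
E
```

```text
1 [241.  279.7] [234 256  19  43 372] [237.8 298.5]
1 [294.1 280. ] [289 258  11  43 341] [292.9 300.5]
1 [410.3 248. ] [398 228  25  42 700] [415.125 269.5  ]
1 [464.5 249.8] [448 231  45  40 873] [469.83333333 270.5       ]
3 [322.  256.2] [318 235   9  42 308] [321.625 276.5  ]
3 [376.2 256.7] [368 237  16  41 399] [378.  277.5]
3 [492.6 224.1] [ 474  206   38   38 1016] [500.83333333 243.5       ]
3 [546.2 224.8] [ 523  207   45   39 1233] [555.33333333 245.5       ]
[ 473.6 -162.2  245.6] [0.31 0.31] [array([ 474. , -160.9,  248. ]), array([ 473.6, -161.7,  248. ])]
[ 521.6 -158.5  246.2] [0.06 0.06] [array([ 521.7, -157.7,  248. ]), array([ 521.3, -158. ,  248. ])]
[ 623.8 -120.   242.6] [0.66 0.66] [array([ 622.4, -119. ,  248. ]), array([ 620.3, -118.3,  248. ])]
[ 671.1 -116.1  244.7] [0.11 0.11] [array([ 669.5, -115.2,  248. ]), array([ 668.6, -115.3,  248. ])]
spacings 48.19991319609994 47.53875431576503 156.0316281173104
0 1 dir 0.07749191405310592
2 3 dir 0.08326018335373786
0 2 dir 0.2741749802817148
1 3 dir 0.27679064738418696
```

Heights are 245 mm against 248/250 stated, and spacings are 48 mm. I fit the bin frame to the four points and measure the check arm.

```bash
python3 - <<'E'
from h import *
import pickle
W=np.array([[473.7,-161.5],[521.5,-158.2],[622.3,-119.3],[669.8,-115.6]])
Q=np.array([[30,-45],[78,-45],[182,-13],[230,-13.]])
w=W-W.mean(0);q=Q-Q.mean(0)
a=np.arctan2((q[:,0]*w[:,1]-q[:,1]*w[:,0]).sum(),(q*w).sum());R=np.array([[np.cos(a),-np.sin(a)],[np.sin(a),np.cos(a)]])
o=W.mean(0)-R@Q.mean(0);print("yaw",a,"hinge",o,"res",(W-(Q@R.T+o)).round(1))
print("safety",R@[47,-32]+o,"grip",R@[199,0]+o)
s=bot.sense();y=Ro.from_quat(s["tcp_rot"]).as_matrix()
for p,z in((R@[47,-32]+o,235),(R@[199,0]+o,235)):
    print("tool delta",(y.T@(np.r_[p,z]-s["tcp_pos"])).round(1))
print("tool y yaw",np.arctan2(y[1,1],y[0,1]))
# check arm: bar end around z=101
for i in(1,3):
    im=np.load(f"w{i}.npy");C=cam("wrist",pickle.load(open(f"w{i}.pkl","rb")))
    e={1:(237,118),3:(304,100)}[i];b={1:(238,200),3:(298,180)}[i]
    for u in(e,b):
        p=plane(C,u,106)[:2];print(i,p.round(1),"dir vs bin",np.arctan2(*(p-o)[::-1])-a,np.linalg.norm(p-o))
E
```

```text
yaw 0.07094193521753625 hinge [ 440.09640121 -118.93766219] res [[ 0.5  0.2]
 [ 0.4  0.1]
 [-0.3 -0.3]
 [-0.6  0. ]]
safety [ 489.24641922 -147.52569693] grip [ 638.59585176 -104.83205572]
tool delta [-21.4  17.3 145.5]
tool delta [  6.3 170.1 145.4]
tool y yaw 0.09941674033459517
1 [432.7  -2. ] dir vs bin 1.5627270785807188 117.18442945922345
1 [438.7 -96.9] dir vs bin 1.5610594253891164 22.029166488252454
3 [438.1  -3.4] dir vs bin 1.51722211741702 115.51602097221503
3 [438.9 -94.2] dir vs bin 1.5472803470013545 24.762822430551186
```

To row units: 30 mm / 500 = 0.06, 20 mm / 500 = 0.04, 0.0285 rad / 2.0944 = 0.0136.

```bash
cat > chk.py <<'E'
from h import *
import sys
a=0.0709;R=np.array([[np.cos(a),-np.sin(a)],[np.sin(a),np.cos(a)]]);o=np.array([440.1,-118.9])
def delta(p,z,yaw):
    s=bot.sense();M=Ro.from_quat(s["tcp_rot"]).as_matrix();y=np.arctan2(M[1,1],M[0,1])
    print("t",round(s["clock"],2),"tool delta",(M.T@(np.r_[p,z]-s["tcp_pos"])).round(1),"drz",round(y-yaw,4),"tilt",M[:2,2].round(4),"F",s["wrist_force"].round(1),"T",s["torque"].round(2),"gw",round(s["grip_width"]*93,1),round(s["gripper_force"],1))
def safety(z=236):delta(R@[47,-32]+o,z,a)
def grip(g,z=236,r=199.):delta(R@[r*np.cos(g),r*np.sin(g)]+o,z,a+g)
E
python3 inch.py '[{"tx":-0.02, "ty":0.0174, "tz":0.06, "rz":0.0136}, {"tx":-0.02, "ty":0.0174, "tz":0.06}, {"tz":0.06}, {"tz":0.04}, {}, {}]' 1.0 30 >/dev/null
python3 -c "
from chk import *
safety()"
```

```text
t 3.92 tool delta [-2.5  1.  35. ] drz 0.0017 tilt [-0.0019  0.0014] F [0.6 0.  0.9] T [-0.02  0.06 -0.01] gw 92.8 0.0
```

To row units: 18 mm / 500 = 0.036, -1.5 mm / 500 = -0.003.

```bash
python3 inch.py '[{"tx":-0.003, "ty":0.0014, "tz":0.036}, {"tz":0.032}, {}, {}]' 1.0 30 >/dev/null
python3 - <<'E'
from chk import *
safety();safety()
cv2.imwrite("pics/w4.png",cams.get_image("wrist")[:,:,::-1])
E
```

```text
t 4.25 tool delta [-0.  -0.4  2.9] drz 0.0012 tilt [ 0.0013 -0.0006] F [ 0.8 -0.   0. ] T [-0.08  0.07 -0.  ] gw 92.8 0.0
t 4.25 tool delta [-0.  -0.4  2.9] drz 0.0012 tilt [ 0.0013 -0.0006] F [ 0.8 -0.   0. ] T [-0.08  0.07 -0.  ] gw 92.8 0.0
```

View pics/w4.png

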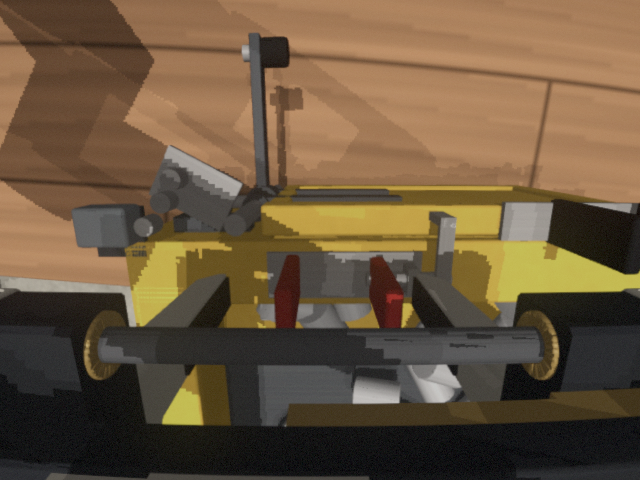

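Both lugs ((288,290), (386,290)) stand between the fingers, with the larger gap at the fixed lug as intended. Lower slightly and squeeze.

To row units: 2 mm / 500 = 0.004, -0.3 mm / 500 = -0.0006.

```bash
python3 inch.py '[{"ty":-0.0006, "tz":0.004}, {}, {}, {}, {}, {}]' 0.0 30
python3 inch.py '[{}, {}, {}, {}, {}, {}]'
python3 -c "
from chk import *
safety()"
```

```text
clock: 4.8
tcp_pos: [490.3, -147.6, 236.1]
tcp_rot: [0.681, 0.732, 0.001, 0.001]
wrist_force: [5.2, 1.2, 0.3]
grip_width: 0.621
gripper_force: 2.6
clock: 5.3
tcp_pos: [490.0, -147.7, 236.2]
tcp_rot: [0.681, 0.732, 0.001, 0.001]
wrist_force: [5.5, 0.2, 1.7]
grip_width: 0.444
gripper_force: 30.0
t 5.3 tool delta [ 0.3 -0.7  0.2] drz 0.0005 tilt [ 0.0031 -0.0006] F [5.5 0.2 1.7] T [ 0.08 -1.32  0.08] gw 41.3 30.0
```

Width is 41 mm at 30 N, so the bolt is right back. Open, lift, look again from above the grip.

To row units: -30 mm / 500 = -0.06, -25 mm / 500 = -0.05.

```bash
python3 inch.py '[{}, {}, {}, {}, {}, {}, {}]' 1.0 30
python3 inch.py '[{"tz":-0.03}, {"tz":-0.06}, {"tz":-0.06}, {"tz":-0.05}, {}, {}]'
python3 - <<'E'
from chk import *
import pickle
s=bot.sense();im=cams.get_image("wrist");np.save("w5.npy",im);pickle.dump(s,open("w5.pkl","wb"))
C=cam("wrist",s)
m=red2(im);m[325:]=0
L=comps(m,80,(225,220,412,325))
for c,st,k in L: b=bottom(k);print(c.round(1),st,b,plane(C,b,248).round(1))
cv2.imwrite("pics/w5.png",im[:,:,::-1])
grip(0)
E
```

```text
clock: 5.88
tcp_pos: [488.6, -147.5, 235.3]
tcp_rot: [0.681, 0.732, -0.0, -0.0]
wrist_force: [0.4, -0.4, 0.0]
grip_width: 0.896
gripper_force: 0.0
clock: 6.38
tcp_pos: [489.4, -147.9, 336.9]
tcp_rot: [0.681, 0.732, 0.0, 0.002]
wrist_force: [0.1, -0.4, -1.3]
grip_width: 1.0
gripper_force: 0.0
[299.  246.3] [293 223  13  47 484] [298.  269.5] [ 473.7 -161.2  248. ]
[344.5 246.7] [338 224  14  46 502] [345.2 269.5] [ 507.2 -158.8  248. ]
t 6.43 tool delta [ 31.9 152.5  99.4] drz 0.0006 tilt [ 0.0002 -0.0002] F [-0.2 -0.3 -1. ] T [-0.07  0.12 -0.07] gw 93.0 0.0
```

View pics/w5.png

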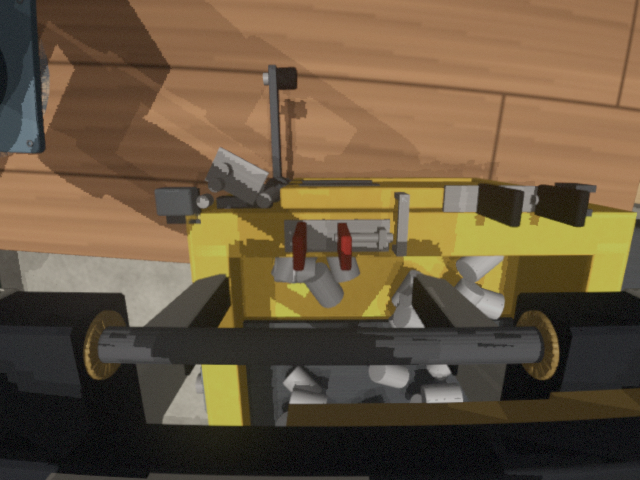

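The lugs are now 34 mm apart (298 and 345 px), down from 48, so the bolt is fully drawn. Go above the grip.

To row units: 38.5 mm / 500 = 0.077, 38 mm / 500 = 0.076.

```bash
python3 inch.py '[{"tx":0.016, "ty":0.076}, {"tx":0.016, "ty":0.076}, {"tx":0.016, "ty":0.076, "tz":0.02}, {"tx":0.016, "ty":0.077, "tz":0.02}, {}, {}]' 1.0 32
python3 - <<'E'
from chk import *
import pickle
s=bot.sense();im=cams.get_image("wrist");C=cam("wrist",s)
m=black(im);m[320:]=0
P=comps(m,300,(235,200,412,320))
for c,st,k in P: b=bottom(k);p=plane(C,b,250);print(c.round(1),st,b,p.round(1),(R.T@(p[:2]-o)).round(1))
cv2.imwrite("pics/w6.png",im[:,:,::-1])
grip(0)
E
```

```text
clock: 6.93
tcp_pos: [638.7, -103.7, 310.1]
tcp_rot: [0.681, 0.733, -0.002, -0.004]
wrist_force: [0.4, 0.3, 0.3]
grip_width: 1.0
gripper_force: 0.0
[297.9 257.7] [289 230  18  57 787] [296.  286.5] [ 622.8 -118.3  250. ] [182.3 -12.4]
[368.4 259.2] [358 232  24  55 873] [371.3 286.5] [ 670.4 -114.7  250. ] [230.  -12.2]
[406.4 257.7] [391 243  30  23 372] [407.6 265.5] [691.5 -99.2 250. ] [252.1   1.8]
t 6.98 tool delta [-0.7  0.9 76.2] drz 0.0016 tilt [-0.0056  0.0015] F [ 0.2  0.3 -0.2] T [-0.03  0.07  0.02] gw 93.4 0.0
```

Pads measure at 182.3 and 230.0 mm along the gate, matching the text. Descend and squeeze.

To row units: 25 mm / 500 = 0.05, 15 mm / 500 = 0.03.

```bash
python3 inch.py '[{"ty":0.0008, "tz":0.05}, {"tz":0.05}, {"tz":0.03}, {"tz":0.02}, {}, {}]' 1.0 32
python3 -c "
from chk import *
grip(0)"
python3 inch.py '[{}, {}, {}, {}, {}, {}, {}, {}]' 0.0 32
python3 inch.py '[{}, {}, {}, {}]'
python3 -c "
from chk import *
grip(0)"
```

```text
clock: 7.48
tcp_pos: [638.4, -105.2, 241.4]
tcp_rot: [0.682, 0.732, 0.0, 0.0]
wrist_force: [-0.3, 0.8, -0.1]
grip_width: 1.0
gripper_force: 0.0
t 7.48 tool delta [0.3 0.2 5.4] drz -0.0002 tilt [ 0.0005 -0.0003] F [-0.3  0.8 -0.1] T [-0.03  0.01  0.01] gw 93.0 0.0
clock: 8.15
tcp_pos: [640.8, -104.7, 241.3]
tcp_rot: [0.681, 0.732, 0.001, 0.002]
wrist_force: [-5.8, -2.1, 5.8]
grip_width: 0.478
gripper_force: 11.4
clock: 8.48
tcp_pos: [639.5, -104.9, 241.3]
tcp_rot: [0.681, 0.732, 0.0, 0.001]
wrist_force: [0.6, 0.1, 4.8]
grip_width: 0.447
gripper_force: 32.0
t 8.48 tool delta [ 0.1 -0.9  5.3] drz 0.0007 tilt [ 0.0016 -0.0006] F [0.6 0.1 4.8] T [-0.09 -0.45  0.08] gw 41.6 32.0
```

Fully squeezed (41.6 mm, 32 N). Now swing along the arc, 0.04 rad per row.

To row units: 8 mm / 500 = 0.016, -0.16 mm / 500 = -0.0003, -0.04 rad / 2.0944 = -0.0191.

```bash
python3 inch.py '[{"tx":0.016, "ty":-0.0003, "rz":-0.0191}, {"tx":0.016, "ty":-0.0003, "rz":-0.0191}, {"tx":0.016, "ty":-0.0003, "rz":-0.0191}, {"tx":0.016, "ty":-0.0003, "rz":-0.0191}, {"tx":0.016, "ty":-0.0003, "rz":-0.0191}, {"tx":0.016, "ty":-0.0003, "rz":-0.0191}, {"tx":0.016, "ty":-0.0003, "rz":-0.0191}, {"tx":0.016, "ty":-0.0003, "rz":-0.0191}]'
python3 -c "
from chk import *
grip(0.32,241)"
```

```text
clock: 9.15
tcp_pos: [625.3, -44.9, 241.2]
tcp_rot: [0.556, 0.831, -0.001, 0.002]
wrist_force: [1.7, -5.0, 4.4]
grip_width: 0.447
gripper_force: 32.0
t 9.15 tool delta [ 2.1 -0.4  0.2] drz 0.0004 tilt [ 0.0028 -0.004 ] F [ 1.7 -5.   4.4] T [-0.68 -0.51 -0.41] gw 41.6 32.0
```

To row units: 8 mm / 500 = 0.016, -0.16 mm / 500 = -0.0003, -0.04 rad / 2.0944 = -0.0191.

```bash
python3 inch.py '[{"tx":0.016, "ty":-0.0003, "rz":-0.0191}, {"tx":0.016, "ty":-0.0003, "rz":-0.0191}, {"tx":0.016, "ty":-0.0003, "rz":-0.0191}, {"tx":0.016, "ty":-0.0003, "rz":-0.0191}, {"tx":0.016, "ty":-0.0003, "rz":-0.0191}, {"tx":0.016, "ty":-0.0003, "rz":-0.0191}, {"tx":0.016, "ty":-0.0003, "rz":-0.0191}, {"tx":0.016, "ty":-0.0003, "rz":-0.0191}]'
python3 -c "
from chk import *
grip(0.64,241)"
python3 inch.py '[{"tx":0.016, "ty":-0.0003, "rz":-0.0191}, {"tx":0.016, "ty":-0.0003, "rz":-0.0191}, {"tx":0.016, "ty":-0.0003, "rz":-0.0191}, {"tx":0.016, "ty":-0.0003, "rz":-0.0191}, {"tx":0.016, "ty":-0.0003, "rz":-0.0191}, {"tx":0.016, "ty":-0.0003, "rz":-0.0191}, {"tx":0.016, "ty":-0.0003, "rz":-0.0191}, {}]'
python3 -c "
from chk import *
grip(0.92,241)"
```

```text
clock: 9.82
tcp_pos: [592.2, 9.4, 241.2]
tcp_rot: [0.416, 0.909, -0.001, 0.002]
wrist_force: [3.0, -8.1, 4.4]
grip_width: 0.446
gripper_force: 32.0
t 9.82 tool delta [2.  0.1 0.2] drz 0.0008 tilt [ 0.0035 -0.0042] F [ 3.  -8.1  4.4] T [-0.86 -0.72 -0.31] gw 41.4 32.0
clock: 10.48
tcp_pos: [548.2, 47.4, 241.2]
tcp_rot: [0.284, 0.959, -0.001, 0.001]
wrist_force: [-0.7, -8.0, 3.3]
grip_width: 0.447
gripper_force: 32.1
t 10.48 tool delta [-0.7  0.7  0.2] drz 0.0031 tilt [ 0.0003 -0.0028] F [-0.7 -8.   3.3] T [-0.54 -0.51  0.42] gw 41.6 32.1
```

To row units: 8 mm / 500 = 0.016, -0.3 mm / 500 = -0.0006, -0.04 rad / 2.0944 = -0.0191.

```bash
python3 inch.py '[{"tx":0.016, "ty":-0.0006, "rz":-0.0191}, {"tx":0.016, "ty":-0.0006, "rz":-0.0191}, {"tx":0.016, "ty":-0.0006, "rz":-0.0191}, {"tx":0.016, "ty":-0.0006, "rz":-0.0191}, {"tx":0.016, "ty":-0.0006, "rz":-0.0191}, {}]'
python3 -c "
from chk import *
grip(1.12,241)"
python3 inch.py '[{"tx":0.008, "ty":-0.0004, "rz":-0.0095}, {"tx":0.008, "ty":-0.0004, "rz":-0.0095}, {"tx":0.008, "ty":-0.0004, "rz":-0.0095}, {"tx":0.008, "ty":-0.0004, "rz":-0.0095}, {}]'
python3 -c "
from chk import *
grip(1.20,241)"
```

```text
clock: 10.98
tcp_pos: [512.7, 65.3, 241.2]
tcp_rot: [0.187, 0.982, -0.001, 0.001]
wrist_force: [2.3, -5.7, 3.0]
grip_width: 0.446
gripper_force: 32.0
t 10.98 tool delta [-0.9  1.   0.2] drz 0.003 tilt [ 0.0013 -0.0023] F [ 2.3 -5.7  3. ] T [-0.26 -0.65  0.38] gw 41.5 32.0
clock: 11.4
tcp_pos: [498.2, 70.2, 241.2]
tcp_rot: [0.149, 0.989, -0.001, 0.001]
wrist_force: [2.8, -3.9, 4.1]
grip_width: 0.447
gripper_force: 32.0
t 11.4 tool delta [-0.4  1.1  0.2] drz 0.0017 tilt [ 0.0019 -0.0014] F [ 2.8 -3.9  4.1] T [-0.14 -0.61  0.21] gw 41.6 32.0
```

To row units: 4 mm / 500 = 0.008, -0.1 mm / 500 = -0.0002, -0.02 rad / 2.0944 = -0.0095.

```bash
python3 inch.py '[{"tx":0.008, "ty":-0.0002, "rz":-0.0095}, {"tx":0.008, "ty":-0.0002, "rz":-0.0095}, {"tx":0.008, "ty":-0.0002, "rz":-0.0095}, {}]'
python3 -c "
from chk import *
grip(1.26,241)"
python3 inch.py '[{"tx":0.008, "ty":-0.0002, "rz":-0.0095}, {}, {}]'
python3 -c "
from chk import *
grip(1.28,241)"
```

```text
clock: 11.73
tcp_pos: [486.7, 73.3, 241.2]
tcp_rot: [0.119, 0.993, -0.001, 0.001]
wrist_force: [3.6, -4.2, 4.8]
grip_width: 0.448
gripper_force: 32.0
t 11.73 tool delta [-0.4  1.2  0.2] drz 0.0016 tilt [ 0.0021 -0.0014] F [ 3.6 -4.2  4.8] T [-0.07 -0.62  0.32] gw 41.7 32.0
clock: 11.98
tcp_pos: [483.2, 74.1, 241.2]
tcp_rot: [0.109, 0.994, -0.0, 0.001]
wrist_force: [2.3, -5.1, 5.9]
grip_width: 0.449
gripper_force: 32.0
t 11.98 tool delta [0.  1.2 0.2] drz 0.0005 tilt [ 0.0024 -0.0013] F [ 2.3 -5.1  5.9] T [-0.07 -0.49  0.17] gw 41.8 32.0
```

To row units: 4 mm / 500 = 0.008, -0.1 mm / 500 = -0.0002, -0.02 rad / 2.0944 = -0.0095.

```bash
python3 inch.py '[{"tx":0.008, "ty":-0.0002, "rz":-0.0095}, {}]'
python3 -c "
from chk import *
grip(1.30,241)"
python3 inch.py '[{"tx":0.008, "ty":-0.0002, "rz":-0.0095}, {}]'
python3 -c "
from chk import *
grip(1.32,241)"
```

```text
clock: 12.15
tcp_pos: [479.1, 75.0, 241.2]
tcp_rot: [0.099, 0.995, -0.0, 0.001]
wrist_force: [2.4, -4.9, 4.6]
grip_width: 0.447
gripper_force: 32.0
t 12.15 tool delta [-0.3  1.3  0.2] drz 0.0013 tilt [ 0.0021 -0.0012] F [ 2.4 -4.9  4.6] T [-0.06 -0.54  0.23] gw 41.6 32.0
clock: 12.32
tcp_pos: [475.1, 75.7, 241.2]
tcp_rot: [0.089, 0.996, -0.0, 0.001]
wrist_force: [3.0, -4.7, 3.8]
grip_width: 0.447
gripper_force: 32.0
t 12.32 tool delta [-0.4  1.3  0.2] drz 0.0014 tilt [ 0.0021 -0.0012] F [ 3.  -4.7  3.8] T [-0.04 -0.54  0.24] gw 41.6 32.0
```

To row units: 4 mm / 500 = 0.008, -0.1 mm / 500 = -0.0002, -0.02 rad / 2.0944 = -0.0095.

```bash
python3 inch.py '[{"tx":0.008, "ty":-0.0002, "rz":-0.0095}, {}]'
python3 -c "
from chk import *
grip(1.34,241)"
python3 inch.py '[{"tx":0.008, "ty":-0.0002, "rz":-0.0095}, {}]'
python3 - <<'E'
from chk import *
grip(1.36,241)
cv2.imwrite("pics/w7.png",cams.get_image("wrist")[:,:,::-1])
E
```

```text
clock: 12.48
tcp_pos: [471.1, 76.3, 241.2]
tcp_rot: [0.079, 0.997, -0.0, 0.001]
wrist_force: [2.3, -4.2, 4.6]
grip_width: 0.444
gripper_force: 32.0
t 12.48 tool delta [-0.4  1.3  0.2] drz 0.0013 tilt [ 0.0021 -0.0011] F [ 2.3 -4.2  4.6] T [-0.03 -0.56  0.29] gw 41.3 32.0
clock: 12.65
tcp_pos: [469.2, 76.6, 241.2]
tcp_rot: [0.07, 0.998, -0.0, 0.003]
wrist_force: [10.5, -3.4, 1.3]
grip_width: 0.448
gripper_force: 32.0
t 12.65 tool delta [1.6 1.4 0.2] drz 0.0002 tilt [ 0.0065 -0.0013] F [10.5 -3.4  1.3] T [-0.17 -1.44 -0.33] gw 41.6 32.0
```

View pics/w7.png

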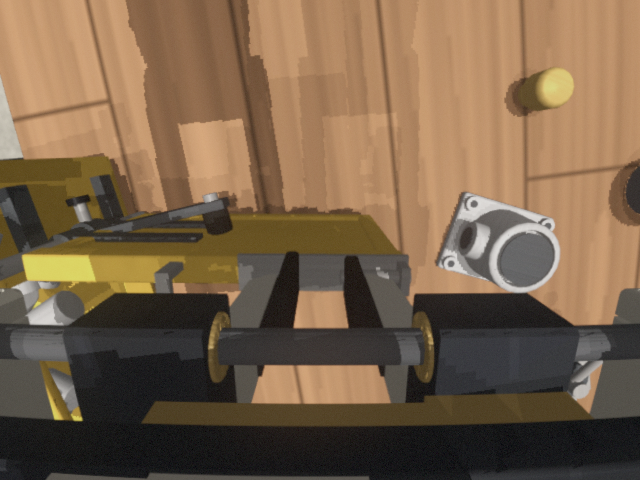

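The picture shows the gate face up against the buffer at (215,222), and the force has risen from 3 to 10 N. I press a little more and hold.

To row units: 2.5 mm / 500 = 0.005.

```bash
python3 inch.py '[{"tx":0.005}, {}, {}, {}, {}, {}]'
python3 -c "
from chk import *
grip(1.36,241)"
```

```text
clock: 13.2
tcp_pos: [468.7, 76.6, 241.4]
tcp_rot: [0.07, 0.998, -0.0, 0.005]
wrist_force: [13.7, -4.7, -2.0]
grip_width: 0.447
gripper_force: 32.0
t 13.2 tool delta [1.  1.4 0.3] drz -0.001 tilt [ 0.0096 -0.0016] F [13.7 -4.7 -2. ] T [-0.29 -2.26 -0.24] gw 41.6 32.0
```

To row units: 2 mm / 500 = 0.004.

```bash
python3 inch.py '[{"tx":0.004}, {}, {}, {}, {}, {}]'
python3 -c "
from chk import *
grip(1.36,241)
s=bot.sense();f=s['wrist_force']
if s['gripper_force']>25 and 10<np.linalg.norm(f)<35: print(ticket.job_done())"
```

```text
clock: 13.7
tcp_pos: [468.1, 76.7, 241.4]
tcp_rot: [0.07, 0.998, -0.001, 0.006]
wrist_force: [19.2, -5.2, -5.2]
grip_width: 0.446
gripper_force: 32.0
t 13.7 tool delta [0.4 1.5 0.4] drz -0.001 tilt [ 0.0125 -0.002 ] F [19.2 -5.2 -5.2] T [-0.58 -3.09 -0.15] gw 41.5 32.0
the job is handed in; nothing more can be done
None
```

I drew the safety bolt right back, then squeezed the grip fully at 32 N and swung the gate out to about 1.35 rad, where it met the buffer. I handed the job in at 13.7 s with the arm still squeezing and pressing on the buffer with about 19 N at the wrist; the verdict was not shown to me.

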